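# Set the telescopic leg of a display stand and hold it with its cam lever shut

## Robot

A 6-joint arm with a two-finger parallel gripper is mounted at the origin on the work surface. World frame = base frame: x ahead of the robot, y to its left, z up, the work surface at z = 0. Lengths are in m, angles in degrees, forces in N, time in s.
With the tool pointing down it reaches from about 0.35 to 0.95 m from the base axis. Payload 17.4 kg.
Tool frame: the origin (TCP) lies on the centre line of the jaws, within the pads' length; the fingertips stand 11 mm ahead of it and the grasp point (between the pads) lies 8 mm behind it (manip.tcp_to_tips is the distance from the TCP to the fingertips, in m); z points along the fingers, y is the line along which they close (so a half turn about z gives the same grasp; the last joint's range is limited). The gripper opens to 93 mm and grips with 3 to 60 N. Pads are 15 mm wide; open, the fingers measure 128 mm over their backs; the gripper's body (75 mm by 188 mm) begins 65 mm behind the grasp point.
Start: joints at [61.089, 6.646, 82.598, -0, 90.757, -2.166], TCP at [0.304, 0.603, 0.23] pointing down, gripper open.
Joint ranges: [-162.19, 162.19], [-47.58, 125.68], [4.15, 143.07], [-65.23, 245.23], [0.69, 171.88], [-170.13, 170.13]. Speed limits (degrees/s): [108.29, 108.29, 127.2, 180, 180, 180].

## Interface

Orientations are given as a 3x3 rotation matrix whose columns are the frame's x, y, z axes.
In Python, from plant import manip gives the robot as it stands.
- The arm moves only by the tool arm_command, never from a script. Its argument "increments" is a list that holds one entry, the list of rows, each a list of 5 numbers: the shift along the tool's x, y, z in mm, then the turn about the tool's z in rad, then the finger opening in mm, from 0 to 93. A call has 1 to 12 rows; each row is the pose to reach, as a shift and turn from the pose commanded when the call began, along the tool's axes at that moment; what a row does not reach only later rows make up. A row lasts 1/10 s, in which the tool goes at most 50 mm and 8.59 degrees, less where a joint would pass 70% of its speed; a pose out of reach is approached as far as the arm can. A call with a gripper value outside its range is refused whole. The fingers move at their own pace and stop on an object; "grip_force" is the grip in N (left out, the last holds). Time passes only in rows, so rows that repeat a pose let the fingers close. It gives the time, the measured TCP pose, the force, the opening and the grip force at its end, in the units of the state.
- manip.get_obs(): the state, without advancing time (a new reading comes with each control period).
- manip.grab_frame(name): name is "scene" or "top" or "wrist"; returns a dict with "frame" (480x640x3 uint8, red, green, blue), "vertical_fov" (degrees; the focal length in pixels is half the picture's height over the tangent of half this angle, whatever the lens; pixels are square), "cx", "cy" (the principal point, pixels), "extrinsics" (4x4, takes a point from camera to world coordinates). Camera axes: x right, y down, z forward; pixel columns grow to the right and rows downward; lengths in m; the calibration is good to about 2 mm. The wrist camera is an equidistant fisheye: a pixel r from the principal point sees the ray r / f radians off the axis. A picture is of the moment at which its call begins. There is no depth.
- manip.finish_job(): hands the job in; it is judged then, once.
The state is a dict: "time_s": time; "qpos": joint angles; "joint_vel": joint speeds; "joint_efforts": joint torques, N m; "position": TCP position; "tool_rot": TCP orientation; "contact_force": force on the tool from outside, world axes, zero at the start; "wrist_torque": the same for the moment, N m; "finger_gap": finger opening in m; "gripper_force": force on a finger pad.
Only numpy, scipy, OpenCV 4.12 (cv2) and the standard library are available. Lean on these libraries where they do the work, as an engineer would, in place of code of your own. Each camera call takes 0.05 s, during which the arm holds its last target. There are 200 camera calls.

## Task

Reach behind the T-shaped foot bar of the sprung display-stand leg and draw the leg out until the bar lines up with the brass length pointer, with the cam lever still open. Then, keeping the leg drawn to the pointer, fold the cam lever fully shut against the leg and finish still holding leg and lever squeezed together in the gripper: do not let go, because the leg springs back in until a colleague tightens the lock screw. Do not shift the pointer, and leave the other things on the counter where they are.

Things in the scene. Friction and masses are not known exactly. Their poses are not given: they have to be found in the camera images.
- cradle: Wooden cradle fixed to the counter, base board 335 x 180 x 18 mm, carrying the telescopic leg level. Origin: on the counter under the mouth of the black collar. -x: the way the leg comes out (about towards the robot); +y: the cam lever's side; z up. Board x -140 to +195 mm; collar (50 mm wide) and dark outer tube x 0 to 195 mm, up to 105 mm high.
- leg: Sliding aluminium leg, 22 mm wide (cradle y -11 to +11), 66 to 96 mm above the counter; slides 65 mm along the cradle's -x, cannot turn. Starts fully in, 50 mm free between collar and foot bar. A spring draws it in with 3 to 4.5 N plus slight friction: it springs back when let go, and the lever alone does not lock it. Its frame: the cradle's when fully in, sliding along with it.
- foot_end (a point): On the leg's T-shaped foot bar (96 mm long, cradle y -48 to +48; 14 mm thick; 50 to 78 mm above the counter; rubber ends): point on top of the end facing the pointer (y -48), mid-thickness, 78 mm above the counter. The bar's inner face is 7 mm nearer the collar. Axes as the cradle's.
- pointer_tip (a point): Point of the brass length pointer, at cradle y -58, 78 mm above the counter, 10 mm off the foot bar's end. Leg at length: foot_end level with it along the cradle's x (leg drawn out 25 to 48 mm). Its 16 x 18 mm post (y -68 to -86, top 74 mm high; tongue to 78 mm) stands on a stiff track on the cradle. Axes as the cradle's.
- lever: Cam lever: dark steel strip 8 mm thick, 80 to 100 mm above the counter (passes over the foot bar), 105 mm long. Origin: on the counter under its upright pivot, cradle x +10, y +16 mm; own -x runs to the tip. Shut (at a stop) it lies along the leg, outer face at y +20; open, its tip stands out to +y by 0.28 to 0.40 rad. Stays where left; light friction, about 1.5 N at the tip.
- lever_tip (a point): Tip end of the cam lever, 105 mm from the pivot, at mid height (90 mm above the counter), in the middle of its thickness.
- spare_leg: Spare T-ended leg lying loose on the counter at the cradle's -y side, 150 mm long with a 96 mm crosspiece, 28 mm high. Not to be used. Origin: on its underside, 62 mm from the crosspiece.
- candle_jar: Amber candle jar, 72 mm across, 85 mm high, at the cradle's +y side; leave it. Origin: middle of its underside.
- pumpkin: White ceramic pumpkin, 92 mm across, 70 mm high, at the cradle's -y side; leave it. Origin: middle of its underside.
- screwdriver: Screwdriver lying at the cradle's +y side; leave it. Its x axis runs from handle to tip.
- cat: Black cat figurine, 64 mm across, 102 mm high, on the far left; leave it. Origin: middle of its underside.
- gift_box: Cardboard gift box 120 x 160 x 60 mm on the far right; leave it. Origin: middle of its underside.

How it is judged:
By the outcome, as a careful person would: the job done as asked, in the order asked, and still so for the second after the job is handed in, while the arm keeps its last pose, push and grip.
It also fails if it takes over 32 s, if anything falls off the work surface, if the arm or the gripper's body presses on something with over 40 N, if the wrist force passes 120 N, or if a joint passes its speed limit or range.

## Working session

There is one attempt and no reset: what is moved stays moved. The work goes in short steps, Python scripts to look and compute and a tool call to move; the robot and the scene stay as the last step left them, time stands still between calls to the robot, and variables do not carry over. Pictures are saved under pics/ and viewed, at most 10 in all, crops included, and the job is handed in when it is done.

Besides the shell and the picture viewer there is one more tool, called after ">>>" in YAML: its name, and indented under it one key for each argument. arm_command: Moves the arm, as the interface text tells. Its arguments: {"type":"object","properties":{"increments":{"type":"array"},"grip_force":{"type":"number"}},"required":["increments"]}

```bash
mkdir -p pics; cat > h.py <<'E'
import numpy as np, cv2
from plant import manip
def grab(n,save=None):
    d=manip.grab_frame(n)
    if save: cv2.imwrite(f'pics/{save}.png',cv2.cvtColor(d['frame'],cv2.COLOR_RGB2BGR))
    return d
def ray(d,u,v):
    f=240/np.tan(np.radians(d['vertical_fov'])/2); E=np.array(d['extrinsics'])
    return E[:3,3],E[:3,:3]@np.array([(u-d['cx'])/f,(v-d['cy'])/f,1.])
def onz(d,u,v,z):
    o,r=ray(d,u,v); return (o+r*(z-o[2])/r[2])
def proj(d,p):
    f=240/np.tan(np.radians(d['vertical_fov'])/2); E=np.array(d['extrinsics'])
    c=E[:3,:3].T@(np.array(p)-E[:3,3]); return c[0]/c[2]*f+d['cx'],c[1]/c[2]*f+d['cy']
E
python3 - <<'E'
from h import *
for n in('scene','top'):
    d=grab(n,n+'0'); print(n,d['vertical_fov'],d['cx'],d['cy'],np.round(d['extrinsics'],3).tolist())
print(np.round(manip.get_obs()['tool_rot'],3))
E
```

```text
scene 44.47630787798947 316.64757516451783 234.39465823178276 [[0.588, 0.624, -0.514, 1.332], [0.809, -0.44, 0.391, -0.59], [0.018, -0.645, -0.764, 1.213], [0.0, 0.0, 0.0, 1.0]]
top 56.37139898506372 318.1254187269695 247.82758341207003 [[-0.009, -0.996, 0.091, 0.479], [-1.0, 0.009, 0.0, -0.012], [-0.001, -0.091, -0.996, 1.275], [0.0, 0.0, 0.0, 1.0]]
[[-0.893  0.45  -0.001]
 [ 0.45   0.893 -0.001]
 [ 0.    -0.001 -1.   ]]
```

View pics/top0.png

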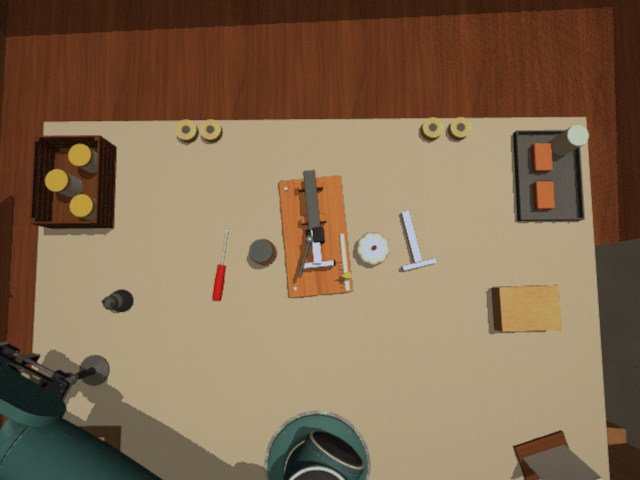

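View pics/scene0.png

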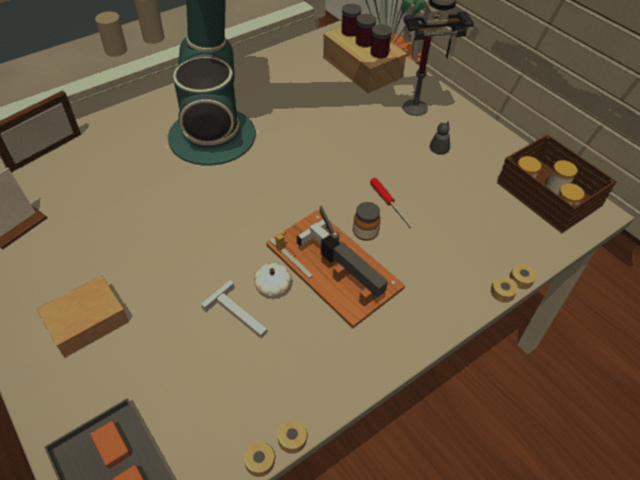

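The top view shows the cradle board at columns 280–352, rows 177–297, with the foot bar near (318,264), the pointer near (346,277) and the lever tip near (298,276). The scene view shows the same, with the bar near (315,233). Next I'll fit the board and zoom in.

```bash
python3 - <<'E'
from h import *
d=grab('top'); im=cv2.cvtColor(d['frame'],cv2.COLOR_RGB2BGR)
hsv=cv2.cvtColor(im,cv2.COLOR_BGR2HSV)
m=cv2.inRange(hsv,(3,120,80),(18,255,255)); m[:165]=0;m[310:]=0;m[:,:270]=0;m[:,365:]=0
m=cv2.morphologyEx(m,cv2.MORPH_OPEN,np.ones((3,3)))
pts=cv2.findNonZero(m)
hull=cv2.convexHull(pts)[:,0]
P=np.array([onz(d,u,v,0.018)[:2] for u,v in hull])*1000
r=cv2.minAreaRect(P.astype(np.float32)); print(r); B=cv2.boxPoints(r); print(B)
c=im[170:305,270:370]; cv2.imwrite('pics/t1.png',cv2.resize(c,None,fx=4.4,fy=4.4,interpolation=cv2.INTER_CUBIC))
s=grab('scene'); im=cv2.cvtColor(s['frame'],cv2.COLOR_RGB2BGR)
cv2.imwrite('pics/s1.png',cv2.resize(im[200:330,260:410],None,fx=4.5,fy=4.5,interpolation=cv2.INTER_CUBIC))
E
```

```text
((629.6807250976562, -2.5026397705078125), (333.6711730957031, 179.9504852294922), 5.146739482879639)
[[ 455.44635    72.143555]
 [ 471.58917  -107.081406]
 [ 803.9151    -77.148834]
 [ 787.7723    102.076126]]
```

View pics/t1.png

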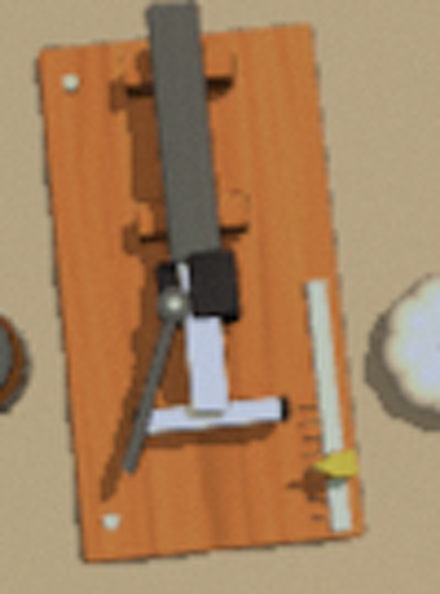

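View pics/s1.png

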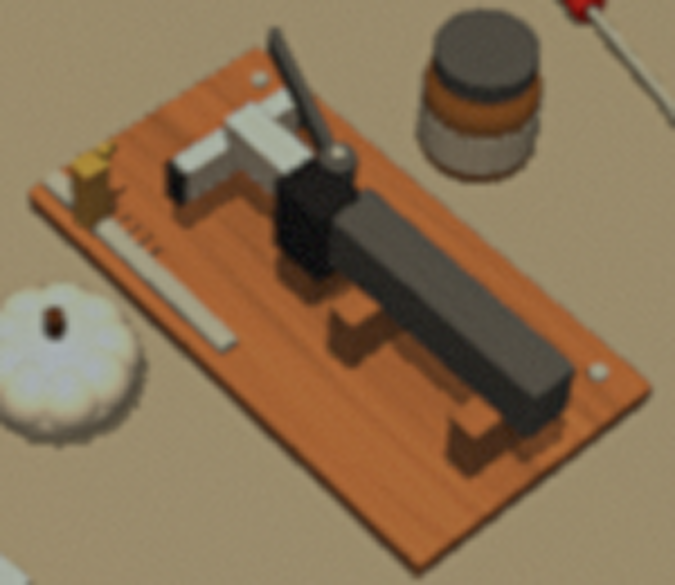

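The zoomed views show the foot bar end at about (286,406) in the top crop, the pointer tip at about (313,463), and the lever end at about (131,470). The board fit came out at 334x180 mm, which matches. Next I'll put these points in the cradle frame.

```bash
cat >> h.py <<'E'
a=np.radians(5.147); C=np.array([[np.cos(a),-np.sin(a),0],[np.sin(a),np.cos(a),0],[0,0,1]])
O=np.array([629.68,-2.50,0])/1000-C@[.0275,0,0]
def cr(p): return np.round((C.T@(np.array(p)-O))*1000,1)
E
python3 - <<'E'
from h import *
d=grab('top');s=grab('scene'); print('O',O)
T=lambda x,y,z:cr(onz(d,270+x/4.4-.4,170+y/4.4-.4,z))
S=lambda x,y,z:cr(onz(s,260+x/4.5-.4,200+y/4.5-.4,z))
print('foot end top',T(287,406,.078),'scene',S(172,160,.078))
print('ptr tip top',T(313,463,.078),'scene',S(114,147,.078))
print('lever tip',T(131,472,.1),S(273,30,.1),'pivot',T(174,303,.105),S(337,155,.105))
print('collar edge',T(238,322,.105),T(158,265,.1))
print('jar',T(0,350,.085))
# hue mask of pointer
im=cv2.cvtColor(d['frame'],cv2.COLOR_RGB2HSV)[265:285,335:358]
m=cv2.inRange(im,(20,130,80),(33,255,255)); ys,xs=np.nonzero(m)
for x in sorted(set(xs)): q=ys[xs==x]; print(x+335,q.min()+265,q.max()+265,cr(onz(d,x+335,q.mean()+265,.078)))
o=manip.get_obs(); print(o['position'],cr(o['position']))
E
```

```text
O [ 0.60229089 -0.00496706  0.        ]
foot end top [-55.7 -46.5  78. ] scene [-63.3 -39.   78. ]
ptr tip top [-91.7 -58.7  78. ] scene [-91.8 -57.8  78. ]
lever tip [-86.9  50.8 100. ] [-86.4  56.3 100. ] pivot [ 10.7  15.6 105. ] [ 10.1  17.9 105. ]
collar edge [ -4.4 -21.4 105. ] [ 35.1  23.  100. ]
jar [ -5.2 123.5  85. ]
341 276 276 [-94.9 -59.1  78. ]
342 275 276 [-93.8 -61.9  78. ]
343 274 277 [-94.1 -64.5  78. ]
344 274 277 [-94.3 -67.2  78. ]
345 273 278 [-94.6 -69.8  78. ]
346 273 278 [-94.9 -72.5  78. ]
347 273 277 [-93.8 -75.3  78. ]
348 273 278 [-95.4 -77.8  78. ]
349 272 278 [-94.3 -80.6  78. ]
350 272 277 [-93.3 -83.4  78. ]
[0.30377465 0.6027297  0.22940035] [-242.8  632.   229.4]
```

The draw comes out at about 36 mm (pointer x about -93), with the lever open about 0.38 rad. I'll straddle off-centre: the -y finger behind the bar at y -28, and the +y finger outside the lever at y +65.

>>> arm_command:
  increments:
    - [[-508,-406,20,-0.556,93],[-508,-406,20,-0.556,93],[-508,-406,20,-0.556,93],[-508,-406,20,-0.556,93],[-508,-406,20,-0.556,93],[-508,-406,20,-0.556,93],[-508,-406,20,-0.556,93],[-508,-406,20,-0.556,93],[-508,-406,20,-0.556,93],[-508,-406,20,-0.556,93],[-508,-406,20,-0.556,93],[-508,-406,20,-0.556,93]]

```text
time_s: 1.5
position: [0.5537, 0.0563, 0.2114]
tool_rot: [[-0.996, -0.089, 0.001], [-0.089, 0.996, 0.0], [-0.001, 0.0, -1.0]]
contact_force: [0.7, 0.8, -0.3]
finger_gap: 0.0928
gripper_force: 0.0
```

>>> arm_command:
  increments:
    - [[0,0,0,0,93]]

```text
time_s: 1.6
position: [0.5546, 0.0537, 0.2107]
tool_rot: [[-0.996, -0.084, -0.0], [-0.084, 0.996, -0.001], [0.001, -0.001, -1.0]]
contact_force: [-0.7, -0.0, -0.1]
finger_gap: 0.0929
gripper_force: 0.0
```

```bash
cat >> h.py <<'E'
def st():
    o=manip.get_obs(); R=C.T@np.array(o['tool_rot']); 
    print(round(o['time_s'],2),'cr',cr(o['position']),'yaw y-axis err deg',round(np.degrees(np.arctan2(-R[0,1],R[1,1])),2),'xax',np.round(R[:,0],2),'F(cr)',np.round(C.T@np.array(o['contact_force']),2),'gap',round(o['finger_gap']*1000,1),'gf',round(o['gripper_force'],1))
E
python3 -c "from h import *;st()"
```

```text
1.6 cr [-42.2  62.8 210.7] yaw y-axis err deg -0.3 xax [-1.    0.01  0.  ] F(cr) [-0.72  0.06 -0.06] gap 92.9 gf 0.0
```

>>> arm_command:
  increments:
    - [[-8,-22,0,-0.005,93],[-16,-44,20,-0.005,93],[-16,-44,40,-0.005,93],[-16,-44,40,-0.005,93],[-16,-44,40,-0.005,93]]

```text
time_s: 2.1
position: [0.573, 0.0164, 0.1717]
tool_rot: [[-0.996, -0.094, -0.0], [-0.094, 0.996, 0.0], [0.0, 0.0, -1.0]]
contact_force: [-0.1, 0.4, 0.6]
finger_gap: 0.0927
gripper_force: 0.0
```

```bash
python3 - <<'E'
from h import *
st(); d=grab('wrist','w1'); print(d['vertical_fov'],np.round(d['extrinsics'],3).tolist())
E
```

```text
2.1 cr [-27.2  23.9 171.7] yaw y-axis err deg 0.27 xax [-1. -0.  0.] F(cr) [-0.05  0.36  0.57] gap 92.7 gf 0.0
65.70646984690485 [[-0.094, 0.966, 0.241, 0.507], [0.996, 0.091, 0.022, 0.009], [-0.0, 0.242, -0.97, 0.328], [0.0, 0.0, 0.0, 1.0]]
```

View pics/w1.png

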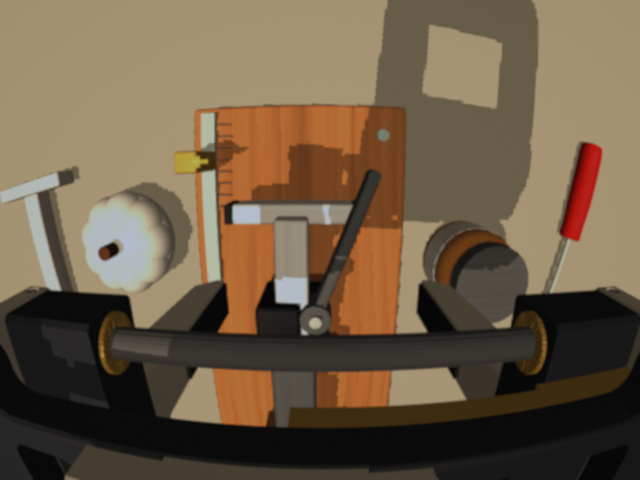

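The wrist view shows the brass tip at about (214,161), the bar's rubber end at about (226,213), the lever tip at about (374,173), and both fingers straddling the leg. Next I'll cast fisheye rays for these.

```bash
cat >> h.py <<'E'
def fz(d,u,v,z):
    f=240/np.tan(np.radians(d['vertical_fov'])/2); E=np.array(d['extrinsics'])
    x,y=u-d['cx'],v-d['cy']; r=np.hypot(x,y); t=r/f
    w=E[:3,:3]@np.array([x/r*np.sin(t),y/r*np.sin(t),np.cos(t)]); o=E[:3,3]
    return cr(o+w*(z-o[2])/w[2])
E
python3 - <<'E'
from h import *
d=grab('wrist','w2'); st()
print('tip',fz(d,214,161,.078),'lever',fz(d,374,173,.1),'pivot',fz(d,315,319,.107))
print('bar far/near edge at end',fz(d,233,203,.078),fz(d,233,222,.078),fz(d,340,222,.078),'collar',fz(d,262,282,.105))
print('board corners',fz(d,195,109,.018),fz(d,405,107,.018))
E
python3 - <<'E'
import cv2
im=cv2.imread('pics/w2.png')
cv2.imwrite('pics/w2c.png',cv2.resize(im[130:330,160:400],None,fx=3,fy=3,interpolation=cv2.INTER_CUBIC))
E
```

```text
2.2 cr [-26.9  23.9 172.6] yaw y-axis err deg 0.29 xax [-1.   -0.01 -0.  ] F(cr) [ 0.39 -0.31  0.59] gap 93.2 gf 0.0
tip [-92.  -51.8  78. ] lever [-83.9  54.4 100. ] pivot [  9.9  18.2 107. ]
bar far/near edge at end [-62.5 -39.   78. ] [-49.1 -39.5  78. ] [-49.1  34.8  78. ] collar [-14.8 -15.8 105. ]
board corners [-137.7  -86.6   18. ] [-137.5   91.5   18. ]
```

View pics/w2c.png

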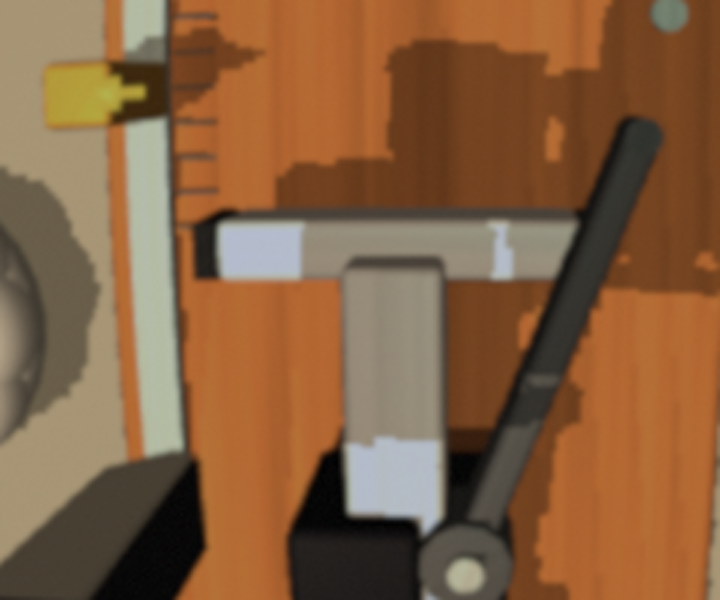

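>>> arm_command:
  increments:
    - [[0,-5,20,0.005,93],[0,-5.5,45,0.005,93],[0,-5.5,70,0.005,93],[0,-5.5,85,0.005,93],[0,-5.5,97,0.005,93],[0,-5.5,97,0.005,93],[0,-5.5,97,0.005,93]]

```text
time_s: 2.9
position: [0.5741, 0.0106, 0.0752]
tool_rot: [[-0.996, -0.089, 0.001], [-0.089, 0.996, -0.0], [-0.001, -0.0, -1.0]]
contact_force: [0.1, -0.1, 0.1]
finger_gap: 0.093
gripper_force: 0.0
```

```bash
python3 -c "from h import *;st()"
```

```text
2.9 cr [-26.7  18.   75.2] yaw y-axis err deg -0.02 xax [-1.  0. -0.] F(cr) [ 0.07 -0.1   0.13] gap 93.0 gf 0.0
```

>>> arm_command:
  increments:
    - [[5,0,0,0,93],[10,0,0,0,93],[14,0,0,0,93],[18,0,0,0,93],[22,0,0,0,93],[27,0,0,0,93],[32,0,0,0,93],[37,0,0,0,93],[42,0,0,0,93],[42,0,0,0,93]]

```text
time_s: 3.9
position: [0.5312, 0.0067, 0.0742]
tool_rot: [[-0.996, -0.089, -0.0], [-0.089, 0.996, -0.0], [0.0, -0.0, -1.0]]
contact_force: [3.5, 0.6, 2.5]
finger_gap: 0.093
gripper_force: 1.6
```

```bash
python3 - <<'E'
from h import *
st(); d=grab('wrist','w3')
im=cv2.imread('pics/w3.png'); cv2.imwrite('pics/w3c.png',cv2.resize(im[130:330,150:440],None,fx=2.7,fy=2.7,interpolation=cv2.INTER_CUBIC))
E
```

```text
3.9 cr [-69.7  18.   74.2] yaw y-axis err deg -0.04 xax [-1.  0.  0.] F(cr) [3.5  0.28 2.48] gap 93.0 gf 1.6
```

View pics/w3c.png

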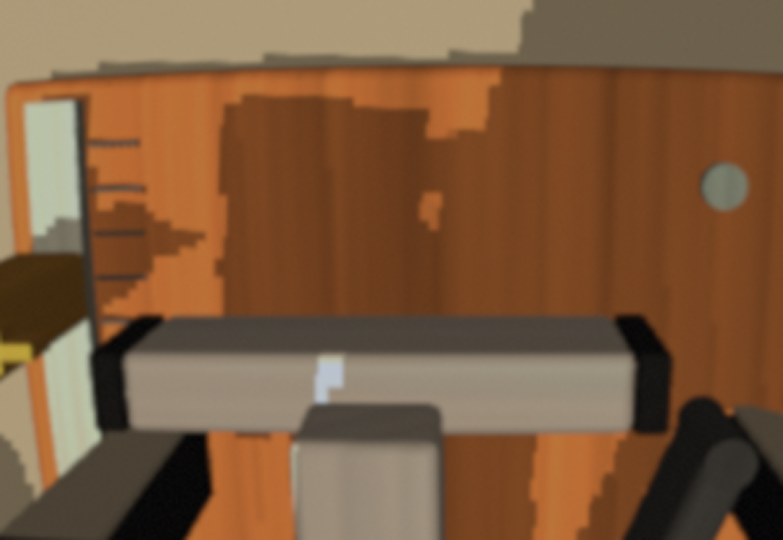

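The crop shows the bar drawn out, with its top face at rows 355–432, its left end at column 97, and the pointer tip at about (31,353). The lever tip at about (735,450) is still open. Next I'll measure the remaining distance.

```bash
python3 - <<'E'
from h import *
d=grab('wrist'); g=lambda x,y,z:fz(d,150+x/2.7-.3,130+y/2.7-.3,z)
print('tip',g(31,353,.078),'bar edges',g(125,354,.078),g(125,432,.078),g(640,354,.078),g(640,432,.078),'end',g(97,393,.078))
print('lever tip far top',g(735,440,.1)); st()
im=cv2.cvtColor(d['frame'],cv2.COLOR_RGB2HSV)
m=cv2.inRange(im[250:275,145:170],(18,120,60),(35,255,255)); ys,xs=np.nonzero(m)
for x in range(12,20):
  q=ys[xs==x]
  if len(q): print(x+145,q.min()+250,q.max()+250)
# vertical luminance profile at bar left col 200
print(cv2.cvtColor(d['frame'],cv2.COLOR_RGB2GRAY)[256:294,205].tolist())
E
```

```text
tip [-92.1 -56.5  78. ] bar edges [-92.1 -39.2  78. ] [-78.4 -40.6  78. ] [-92.1  44.6  78. ] [-78.9  45.3  78. ] end [-85.2 -44.9  78. ]
lever tip far top [-85.6  55.1 100. ]
4.0 cr [-69.3  17.9  74.2] yaw y-axis err deg -0.04 xax [-1.  0.  0.] F(cr) [3.58 0.51 1.4 ] gap 93.0 gf 1.6
157 255 263
158 255 263
159 255 263
160 255 262
161 255 262
162 256 261
163 258 258
[70, 70, 70, 77, 92, 112, 126, 134, 139, 143, 144, 143, 142, 141, 141, 141, 141, 140, 140, 141, 141, 142, 142, 142, 142, 142, 140, 140, 140, 141, 140, 132, 117, 94, 73, 67, 66, 67]
```

>>> arm_command:
  increments:
    - [[3,0,0,0,93],[7,0,0,0,93],[7,0,0,0,93],[7,0,0,0,93]]

```text
time_s: 4.4
position: [0.5247, 0.0061, 0.0742]
tool_rot: [[-0.996, -0.089, -0.0], [-0.089, 0.996, -0.0], [0.0, 0.0, -1.0]]
contact_force: [3.7, -0.3, 1.9]
finger_gap: 0.0929
gripper_force: 1.7
```

```bash
python3 - <<'E'
from h import *
st(); d=grab('wrist','w4'); im=cv2.imread('pics/w4.png'); cv2.imwrite('pics/w4c.png',cv2.resize(im[240:330,140:240],None,fx=6,fy=6,interpolation=cv2.INTER_CUBIC))
h=cv2.cvtColor(d['frame'],cv2.COLOR_RGB2HSV)
m=cv2.inRange(h[260:300,140:180],(18,110,60),(35,255,255)); ys,xs=np.nonzero(m)
for x in range(10,35):
  q=ys[xs==x]
  if len(q): print(x+140,q.min()+260,q.max()+260)
g=cv2.cvtColor(d['frame'],cv2.COLOR_RGB2GRAY)
for c in(200,210):print(g[256:300,c].tolist())
E
```

```text
4.4 cr [-76.3  18.   74.2] yaw y-axis err deg -0.04 xax [-1.  0.  0.] F(cr) [ 3.65 -0.61  1.87] gap 92.9 gf 1.7
150 264 283
151 265 283
152 267 282
153 269 281
154 269 280
155 264 279
156 265 278
157 269 278
158 269 277
159 269 277
160 269 278
161 270 277
162 260 277
163 264 276
164 260 275
165 261 261
167 260 260
168 269 270
169 262 262
171 264 264
172 262 262
[26, 44, 59, 72, 91, 111, 124, 132, 138, 141, 142, 142, 141, 141, 140, 139, 139, 139, 139, 139, 140, 139, 140, 139, 139, 138, 137, 136, 136, 137, 134, 124, 106, 84, 69, 66, 66, 66, 66, 65, 65, 65, 65, 66]
[69, 68, 69, 75, 90, 110, 124, 132, 138, 141, 142, 141, 141, 139, 140, 139, 139, 139, 139, 139, 139, 140, 140, 140, 140, 140, 139, 138, 139, 139, 138, 132, 118, 92, 69, 63, 65, 66, 66, 64, 64, 61, 59, 54]
```

View pics/w4c.png

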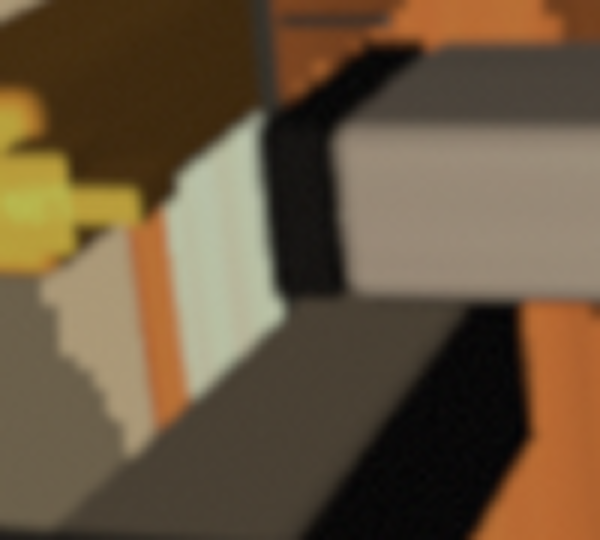

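The crop shows the tongue end at rows 187–222 (column 140) and the bar end's top face at rows 128–297 (columns 270–340), so they are nearly level.

```bash
python3 - <<'E'
from h import *
d=grab('wrist'); st()
for u,v in[(163,273),(163,273.7),(187,260.9),(187,289),(200,260.8),(200,288.7),(240,261),(240,289)]: print(u,v,fz(d,u,v,.078))
t=grab('top'); f=grab('top')
im=cv2.cvtColor(t['frame'],cv2.COLOR_RGB2HSV); m=cv2.inRange(im[265:285,335:358],(20,130,80),(33,255,255)); ys,xs=np.nonzero(m)
print(sorted(set(xs+335))[0], [ (x+335,round(ys[xs==x].mean()+265,1)) for x in sorted(set(xs))][:5])
cv2.imwrite('pics/t5.png',cv2.cvtColor(t['frame'],cv2.COLOR_RGB2BGR))
E
```

```text
4.5 cr [-76.2  18.   74.2] yaw y-axis err deg -0.04 xax [-1.  0.  0.] F(cr) [2.34 0.2  1.46] gap 93.0 gf 1.7
163 273 [-92.9 -56.3  78. ]
163 273.7 [-92.6 -56.3  78. ]
187 260.9 [-98.8 -43.5  78. ]
187 289 [-85.4 -45.   78. ]
200 260.8 [-98.9 -37.2  78. ]
200 288.7 [-85.7 -38.5  78. ]
240 261 [-98.9 -18.8  78. ]
240 289 [-85.9 -19.6  78. ]Traceback (most recent call last):
  File "<stdin>", line 6, in <module>
IndexError: list index out of range
```

The bar is about 0.6 mm short of the pointer, so I'll nudge it out and then start closing while shifting towards -y.

>>> arm_command:
  grip_force: 15
  increments:
    - [[0.6,0,0,0,93],[0.6,0,0,0,93],[0.6,-1,0,0,88],[0.6,-2,0,0,83],[0.6,-3,0,0,78],[0.6,-4,0,0,73],[0.6,-5,0,0,68],[0.6,-6,0,0,63],[0.6,-7,0,0,58],[0.6,-8,0,0,53],[0.6,-9,0,0,50],[0.6,-9,0,0,50]]

```text
time_s: 5.8
position: [0.5251, -0.003, 0.0742]
tool_rot: [[-0.996, -0.089, -0.0], [-0.089, 0.996, 0.0], [0.0, 0.0, -1.0]]
contact_force: [2.5, -0.1, 0.2]
finger_gap: 0.05
gripper_force: 2.3
```

```bash
python3 - <<'E'
from h import *
st(); d=grab('wrist','w5')
g=cv2.cvtColor(d['frame'],cv2.COLOR_RGB2GRAY)
print(g[256:300,200].tolist())
E
```

```text
5.8 cr [-76.7   8.9  74.2] yaw y-axis err deg -0.04 xax [-1.  0.  0.] F(cr) [ 2.44 -0.32  0.22] gap 50.0 gf 2.3
[75, 72, 72, 71, 68, 63, 55, 50, 50, 53, 55, 58, 59, 59, 59, 60, 61, 61, 64, 66, 71, 73, 76, 82, 86, 89, 97, 106, 115, 124, 129, 132, 137, 141, 145, 151, 156, 160, 165, 168, 159, 125, 71, 24]
```

View pics/w5.png

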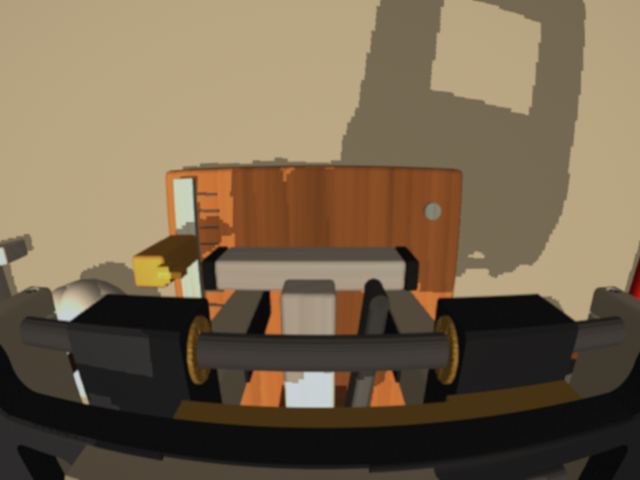

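The view shows the bar still at the pointer and the lever tip near (373,290), swept part way with both fingers beside it. I'll continue closing.

>>> arm_command:
  grip_force: 15
  increments:
    - [[0,-1,0,0,46],[0,-2,0,0,42],[0,-3,0,0,39],[0,-4,0,0,36],[0,-4,0,0,34],[0,-4,0,0,32],[0,-4,0,0,25],[0,-4,0,0,25],[0,-4,0,0,25]]

```text
time_s: 6.75
position: [0.5252, -0.0045, 0.0741]
tool_rot: [[-0.996, -0.09, -0.001], [-0.09, 0.996, 0.005], [0.0, 0.005, -1.0]]
contact_force: [0.4, 22.5, 0.8]
finger_gap: 0.0307
gripper_force: 16.9
```

```bash
python3 -c "from h import *;st()"
```

```text
6.75 cr [-76.7   7.3  74.1] yaw y-axis err deg -0.0 xax [-1.  0.  0.] F(cr) [ 2.4  22.36  0.84] gap 30.7 gf 16.9
```

The grip closed on 30.7 mm, against 31 mm expected for leg plus shut lever. There is a 22 N side load from about 2.4 mm of centring error, so I'll relieve it and firm up the grip.

>>> arm_command:
  grip_force: 30
  increments:
    - [[0,0.8,0,0,25],[0,1.6,0,0,25],[0,2.4,0,0,25],[0,2.4,0,0,25],[0,2.4,0,0,25]]

```text
time_s: 7.25
position: [0.5251, -0.0045, 0.0741]
tool_rot: [[-0.996, -0.089, -0.0], [-0.089, 0.996, 0.0], [0.0, 0.0, -1.0]]
contact_force: [2.7, 2.9, -2.4]
finger_gap: 0.03
gripper_force: 31.7
```

```bash
python3 - <<'E'
from h import *
st(); d=grab('wrist','w6'); im=cv2.imread('pics/w6.png'); a=cv2.resize(im[225:345,130:420],None,fx=2.7,fy=2.7,interpolation=cv2.INTER_CUBIC)
b=cv2.resize(im[235:300,130:245],None,fx=4,fy=4,interpolation=cv2.INTER_CUBIC); 
o=np.zeros((600,790,3),np.uint8); o[:a.shape[0],:a.shape[1]]=a[:,:790]; o[330:590,:460]=b
cv2.imwrite('pics/w6c.png',o)
E
```

```text
7.25 cr [-76.8   7.4  74.1] yaw y-axis err deg -0.04 xax [-1.  0.  0.] F(cr) [ 2.94  2.65 -2.41] gap 30.0 gf 31.7
```

View pics/w6c.png

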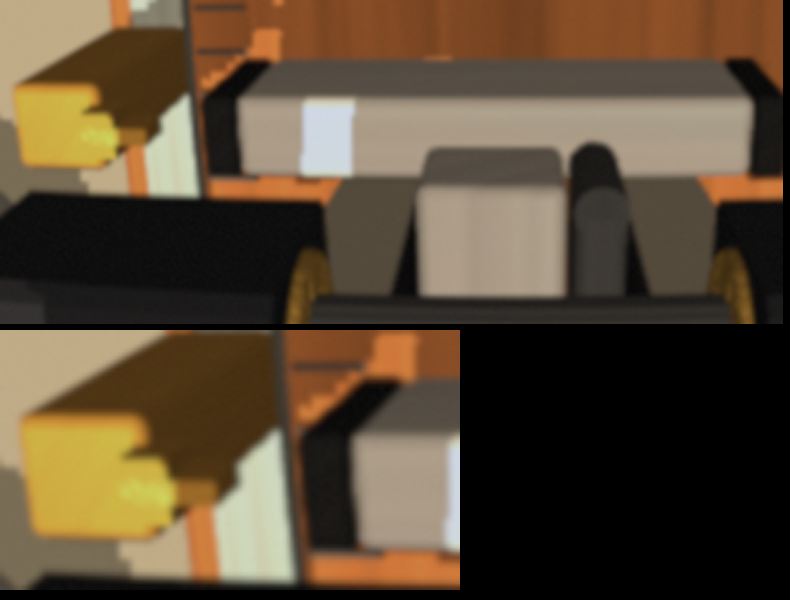

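The lever lies parallel to the leg. The tongue tip is at about (183,275) and the bar end's top face at rows 260–290 near column 212. Now a check of the alignment.

```bash
python3 - <<'E'
from h import *
d=grab('wrist'); st(); g=cv2.cvtColor(d['frame'],cv2.COLOR_RGB2GRAY)
h=cv2.cvtColor(d['frame'],cv2.COLOR_RGB2HSV)
for c in(176,178,180,182): print(c,h[266:284,c,2].tolist())
for c in(221,225,228):
    p=g[252:298,c].astype(float); e=np.diff(p); print(c,g[252:298,c].tolist())
    for v in(260.6,288.9): print(fz(d,c,v,.078))
for v in(274.5,275.3): print('tip',fz(d,182,v,.078))
E
```

```text
7.35 cr [-76.8   7.4  74.1] yaw y-axis err deg -0.04 xax [-1.  0.  0.] F(cr) [ 2.13  2.26 -1.79] gap 29.9 gf 31.7
176 [69, 71, 73, 75, 77, 88, 112, 137, 151, 155, 155, 151, 137, 116, 123, 157, 181, 189]
178 [71, 73, 76, 77, 78, 87, 111, 137, 150, 155, 154, 155, 159, 171, 190, 202, 204, 204]
180 [71, 73, 77, 77, 78, 87, 110, 136, 150, 154, 154, 157, 169, 191, 204, 207, 207, 207]
182 [72, 74, 77, 77, 77, 85, 106, 131, 146, 151, 151, 153, 167, 189, 203, 207, 207, 207]
221 [12, 11, 11, 11, 19, 33, 49, 69, 94, 119, 139, 148, 153, 157, 159, 158, 158, 156, 155, 154, 153, 153, 152, 150, 151, 150, 150, 150, 149, 147, 146, 145, 143, 142, 143, 134, 117, 94, 84, 100, 120, 130, 132, 132, 129, 114]
[-99.6 -37.9  78. ]
[-86.4 -39.   78. ]
225 [19, 34, 52, 66, 74, 78, 79, 85, 99, 121, 139, 148, 155, 159, 160, 160, 159, 159, 158, 158, 158, 157, 157, 158, 158, 158, 158, 158, 159, 158, 158, 157, 156, 157, 156, 152, 139, 116, 94, 102, 124, 134, 136, 136, 132, 118]
[-99.6 -36.1  78. ]
[-86.5 -37.1  78. ]
228 [67, 74, 77, 78, 78, 78, 80, 84, 99, 121, 139, 148, 154, 159, 160, 160, 160, 159, 158, 157, 157, 157, 157, 158, 158, 158, 159, 159, 159, 159, 157, 157, 157, 156, 156, 153, 143, 128, 123, 133, 138, 139, 139, 139, 137, 123]
[-99.6 -34.7  78. ]
[-86.5 -35.7  78. ]
tip [-93.  -57.2  78. ]
tip [-92.6 -57.2  78. ]
```

```bash
python3 -c "
from h import *
st(); print(manip.finish_job())"
```

```text
7.35 cr [-76.8   7.4  74.1] yaw y-axis err deg -0.04 xax [-1.  0.  0.] F(cr) [ 2.13  2.26 -1.79] gap 29.9 gf 31.7
the job is handed in; nothing more can be done
None
```

I drew the leg out to the pointer (about 0.4 mm off in the last wrist view) with the lever open, then folded the lever shut; the job is handed in with the gripper still squeezing leg and lever together at about 32 N.

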